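# Clamp the loose end back on a serving board

### The arm

A 7-joint arm with a two-finger parallel gripper is mounted at the origin on the work surface. World frame = base frame: x ahead of the robot, y to its left, z up, the work surface at z = 0. Lengths are in m, angles in rad, forces in N, time in s.
With the tool pointing down it reaches from about 0.425 to 1.025 m from the base axis. Payload 9.4 kg.
Tool frame: the origin (TCP) lies at the very end of the fingers, on their centre line; the grasp point (between the pads) lies arm.tcp_to_grasp behind it (arm.tcp_to_grasp is the distance from the TCP to the grasp point, in m); z points along the fingers, y is the line along which they close (so a half turn about z gives the same grasp; the last joint's range is limited). The gripper opens to 93 mm and grips with 3 to 60 N. Pads are 15 mm wide; open, the fingers measure 128 mm over their backs; the gripper's body (75 mm by 188 mm) begins 65 mm behind the grasp point.
Start: joints at [1.074, 0.599, -0.003, 1.599, 0.002, 0.943, -0.08], TCP at [0.295, -0.662, 0.219] pointing down, gripper open.
Joint ranges: [-2.57, 2.57], [-0.35, 1.97], [-1.29, 1.29], [0.11, 2.56], [-1.05, 4.19], [0.11, 1.86], [-2.63, 2.63]. Speed limits (rad/s): [2.22, 2.22, 3.01, 3.01, 3.14, 3.14, 3.14].

### API

Orientations are given as a unit quaternion [x, y, z, w].
In Python, from station import state, optics, arm gives the robot as it stands.
- The arm moves only by the tool play_rows, never from a script. Its argument "series" is a list that holds one entry, the list of rows, each a list of 6 numbers: the shift along the tool's x, y, z scaled (see below), then the turn, a rotation vector about the tool's x, y, z scaled (see below). In form: [[[x, y, z, wx, wy, wz], ...]]. A call has 1 to 10 rows; each row is the pose to reach, as a shift and turn from the pose commanded when the call began, along the tool's axes at that moment; what a row does not reach only later rows make up. The controller multiplies each number of a shift by 0.6 m and each number of a turn by 45 degrees. A row lasts 1/8 s, in which the tool goes at most 62.5 mm and 10.7 degrees, less where a joint would pass 70% of its speed; a pose out of reach is approached as far as the arm can. A call with a number of a shift or a turn outside -1 to 1 is refused whole. A call with a gripper value outside its range is refused whole. "jaw" is the closure, from -1 (fully open) to 1 (shut), set as the call begins (left out, the last holds). The fingers move at their own pace and stop on an object; "force" is the grip in N (left out, the last holds). Time passes only in rows, so rows that repeat a pose let the fingers close. It gives the time, the measured TCP pose, the force, the opening and the grip force at its end, in the units of the state.
- state(): the state, without advancing time (a new reading comes with each control period).
- optics.grab_frame(name): name is "scene" or "top" or "wrist"; returns the picture (400x640x3 uint8, red, green, blue); there is no depth.
- optics.calibration(name): a dict with "vertical_fov" (degrees; the focal length in pixels is half the picture's height over the tangent of half this angle, whatever the lens; pixels are square), "cx", "cy" (the principal point, pixels), "eye" and "rotation" of the camera in the world; the wrist camera has in their place "tool_from_camera" (4x4, takes a point from camera to tool coordinates, whose origin is the TCP and whose axes are the flange's). Camera axes: x right, y up, looking along -z (the intrinsics and any distortion apply to the point x, -y, -z); pixel columns grow to the right and rows downward; lengths in m; the calibration is good to about 2 mm. A picture is of the moment at which its call begins: read the wrist's pose just before it. calibration takes no time and is no camera call.
- arm.job_done(): hands the job in; it is judged then, once.
The state is a dict: "t": time; "joint_pos": joint angles; "dq": joint speeds; "tau": joint torques, N m; "ee_pos": TCP position; "tcp_rot": TCP orientation; "contact_force": force on the tool from outside, world axes, zero at the start; "torque": the same for the moment, N m; "grip_width": finger opening in m; "finger_force": force on a finger pad.
Only numpy, scipy, OpenCV 4.12 (cv2) and the standard library are available. Lean on these libraries where they do the work, as an engineer would, in place of code of your own. Each camera call takes 0.05 s, during which the arm holds its last target. There are 200 camera calls.

### The job

The dark slotted end of the wooden serving board has just been glued and has to be clamped: slide the one-hand bar clamp along the worktop round the board so that its two pads face the middle of the board's edge and of the end piece, then pump the trigger until the far jaw has closed the joint tight. Finish while still holding the trigger squeezed, so that the clamp bears firmly on the wood, but do not squeeze so hard that the slotted end cracks, and leave the other things on the worktop where they are.

Things in the scene. Friction and masses are not known exactly. Their poses are not given: they have to be found in the camera images.
- clamp: one-hand bar clamp lying flat and loose on the worktop, about 0.9 kg, black and orange. Origin on the worktop under the bar's midline, in the pistol body; own x towards the jaws (away from the robot), own y along the bar to the far jaw, z up. Housing x -26 to 48, y -25 to 25, 34 mm high; steel bar x -14 to 10, z 13 to 19, all along y; jaws reach to x 105, 32 mm high
- bar_tail (a point): tail end of the notched steel bar, at x 0, y -109 mm less the value of joint clamp_bar, z 16 mm in the clamp's frame: the bar comes out backwards as the jaw closes. The two jaws stick out from the bar to +x, the pistol grip and trigger to -x. Centre of mass of the whole clamp near x 7, y 81 mm less a third of that value
- clamp_pad (a point): middle of the face of the orange pad on the body's own jaw; the face looks to the clamp's +y: at x 85, y 34, z 16 mm in the clamp's frame. Pads are 34 mm long along x and 26 mm high (z 3 to 29); the jaw behind it is 30 mm thick along y
- bar_pad (a point): middle of the face of the orange pad on the far jaw, fixed to the end of the bar; the face looks to the clamp's -y: at x 85, y 274 mm less the value of joint clamp_bar, z 16 mm in the clamp's frame; the jaw is 30 mm thick behind this face
- grip_back (a point): middle of the back of the pistol grip (side away from the trigger), where one finger bears: x -80, y -22, z 16 mm in the clamp's frame. The grip is a straight bar x -126 to -18, y -22 to 0, z 2 to 30 mm; its heel bulges 3 mm beyond x -113. A hand goes round grip and trigger from above at x -80, closing along own y: 57 mm over both at rest, 39 mm pulled
- trigger_front (a point): on the front (+y) face of the orange trigger, where the other finger bears, 116 mm from its pivot (pivot at x 36, y 10 mm in the clamp's frame): x about -79, y about 34, z 16 mm in the clamp's frame at rest, 18 mm nearer the grip when pulled. The trigger is 24 mm high, 10 mm thick, x -30 to -112 mm, turned out 0.08 rad at rest, in 0.08 rad pulled
- trigger (a joint): trigger angle: 0 let out (its spring resists with 2 N at the finger, 3 N pulled), 0.155 rad on its stop. A full pull to the stop draws the far jaw in one notch, 7.2 mm; it must come out fully before the next. When the jaw bears, the trigger stops short of 0.14 and the jaw presses with 2.2 times the finger's force less 8 N; if it is still on the stop, pull again. 8 N or more at the finger works it
- clamp_bar (a joint): how far the far jaw has been drawn in, m: 0 fully open (pads 240 mm apart), up to 0.07; pads are 240 mm less this apart. A pawl and friction let the jaw close only, never open; the pressure slackens when the trigger is let out
- board: main part of a pale wooden serving board lying loose on the worktop: 120 mm along own x, 150 mm along own y, 20 mm thick; origin under its centre, z up; its glued edge is the +y one
- end_piece: dark wooden end of the board with a hand slot, lying loose beside the board's +y edge with a gap of a few mm: 120 mm along own x, 34 mm along own y, 20 mm thick, webs of 10 mm on both sides of a 16 mm slot; origin under its centre. It cracks if the jaw presses it with more than 110 N (some 53 N on the trigger); 10 to 25 N on the trigger is right
- board_joint (a point): middle of the board's glued edge (+y face), 10 mm above the worktop, axes as the board's
- end_joint (a point): middle of the end piece's glued edge (-y face), 10 mm above the worktop, axes as the end piece's
- glue_bottle: bystander: white glue bottle with yellow label and orange cap, 56 mm across, 170 mm tall, upright; origin under its centre
- glue_brush: bystander: brush lying on the worktop; origin on the worktop under its middle
- mug: bystander: blue mug, 82 mm across, 95 mm tall; origin under its centre
- tape_roll: bystander: green roll of tape lying flat, 96 mm across, 25 mm high; origin under its centre
- screwdriver: bystander: screwdriver lying on the worktop; origin under its middle
- pasta_jar: bystander: glass jar with cork lid, 80 mm across, 140 mm tall; origin under its centre
- bowl: bystander: white bowl, 110 mm across, 45 mm high; origin under its centre
There are look-alikes about, which are no part of the job. Several things have the shape of the end_piece; the one meant has the colours described above.

How it is judged:
On the way, in this order (a step that is already met when the one before it is completed fails the run):
1. the clamp lies round the board, a pad beside the middle of each edge (y of clamp_pad in the frame of board between -0.15 and -0.073 m and y of bar_pad in the frame of end_piece between 0.015 and 0.075 m and x of clamp_pad in the frame of board between -0.035 and 0.035 m and x of bar_pad in the frame of end_piece between -0.035 and 0.035 m), for 0.1 s.
2. the trigger has been pulled (all of step 1 and value of joint trigger above 0.11 rad), for 0.02 s.
3. the trigger has been let out for another pull (value of joint trigger below 0.05 rad), for 0.02 s.
At the end, for the whole second after the job is handed in: The clamp lies flat round the board, both pads within 35 mm of the middle of their edges; the joint is closed to 1.5 mm, in line within 10 mm and 0.03 rad; the fingers press the trigger (over 3 N, trigger pulled in over 0.02 rad) and each pad presses its piece with more than 5 N; all at rest (all of step 1 and y of end_joint in the frame of board_joint between -0.003 and 0.0015 m and x of end_joint in the frame of board_joint between -0.01 and 0.01 m and angle between the y axis of board and the y axis of end_piece, either way round below 0.03 rad and angle between each of clamp, board, end_piece's own z axis and vertical below 0.06 rad and height (world z) of each of clamp, board, end_piece below 0.006 m and contact force between the fingers and clamp above 3 N and value of joint trigger above 0.02 rad and contact force between clamp and end_piece above 5 N and contact force between clamp and board above 5 N and linear speed of each of clamp, board below 0.01 m/s); the arm keeps its last pose, push and grip.
It fails at once if the slotted end is pressed with more than 110 N and cracks (contact force between clamp and end_piece above 110 N).
It fails at once if another thing on the worktop is pushed away or knocked over (distance of any of glue_bottle, glue_brush, mug, tape_roll, screwdriver, pasta_jar, bowl from where it was at the start of the episode above 0.03 m or angle between any of glue_bottle, mug, pasta_jar, bowl's own z axis and vertical above 0.5 rad).
It also fails if it takes over 72 s, if anything falls off the work surface, if the arm or the gripper's body presses on something with over 40 N, if the wrist force passes 120 N, or if a joint passes its speed limit or range.

## Working session

There is one attempt and no reset: what is moved stays moved. The work goes in short steps, Python scripts to look and compute and a tool call to move; the robot and the scene stay as the last step left them, time stands still between calls to the robot, and variables do not carry over. Pictures are saved under pics/ and viewed, at most 10 in all, crops included, and the job is handed in when it is done.

Besides the shell and the picture viewer there is one more tool, called after "Request:" as name([rows], argument=value, ...), one row to a line, values as JSON. play_rows: Moves the arm, as the interface text tells. Its arguments: {"type":"object","properties":{"series":{"type":"array"},"jaw":{"type":"number"},"force":{"type":"number"}},"required":["series"]}

```bash
ls; mkdir -p pics
python3 - <<'E'
from station import state, optics, arm
import cv2
s=state(); print(s, arm.tcp_to_grasp)
for n in ["scene","top","wrist"]:
    im=optics.grab_frame(n); cv2.imwrite(f"pics/{n}0.png",im[:,:,::-1]); print(n,optics.calibration(n))
E
```

```text
pics
{'t': 0.0, 'joint_pos': array([ 1.07429874,  0.60012355, -0.00255027,  1.60011742,  0.00181099,
        0.94290067, -0.07982043]), 'dq': array([-6.53264078e-05, -1.46768010e-03, -1.30177329e-03,  6.34664109e-04,
        3.20380032e-04, -1.38183207e-04, -8.75490732e-04]), 'tau': array([-3.00760667e-04, -7.65058064e+01,  1.49657439e+00, -2.52344853e+01,
       -5.24913578e-02,  1.70149980e-02,  1.57086974e-04]), 'ee_pos': array([ 0.29527982, -0.66161369,  0.21776546]), 'tcp_rot': array([ 9.78046472e-01,  2.08385462e-01, -2.32294669e-04, -7.37737109e-04]), 'contact_force': array([-0.77018862,  1.04564054, -0.02239721]), 'torque': array([-0.01988089,  0.00276072, -0.00017022]), 'finger_force': 0.0, 'grip_width': 0.09277228344485364} 0.0188
scene {'vertical_fov': 42.294235386622674, 'cx': 323.19423736731153, 'cy': 190.36542904259082, 'eye': array([ 1.47904799, -0.36000611,  1.41983213]), 'rotation': array([0.25337434, 0.17449567, 0.51714868, 0.79869265])}
top {'vertical_fov': 43.06347101326144, 'cx': 331.57273886963986, 'cy': 190.73786717262715, 'eye': array([0.31869718, 0.0111426 , 1.69066585]), 'rotation': array([ 0.05256989, -0.04644541, -0.70354795,  0.70717714])}
wrist {'vertical_fov': 64.07649240041286, 'cx': 317.20665183274934, 'cy': 199.01561201699053, 'tool_from_camera': array([[ 6.94330790e-04,  9.62402036e-01,  2.71628127e-01,
         7.53554398e-02],
       [ 9.99999175e-01, -3.74647075e-04, -1.22877226e-03,
         4.46437933e-04],
       [-1.08080825e-03,  2.71628756e-01, -9.62401502e-01,
        -1.66061967e-01],
       [ 0.00000000e+00,  0.00000000e+00,  0.00000000e+00,
         1.00000000e+00]])}
```

View pics/top0.png

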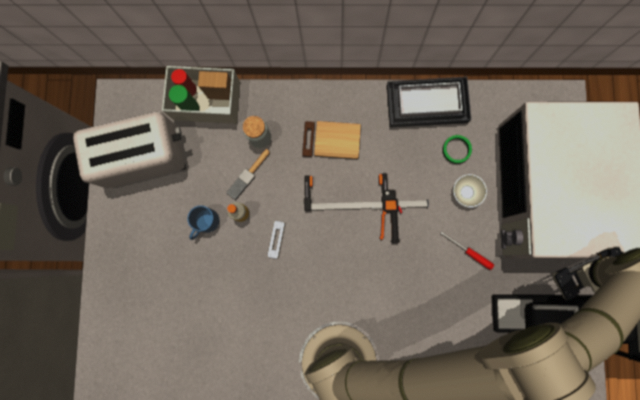

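View pics/scene0.png

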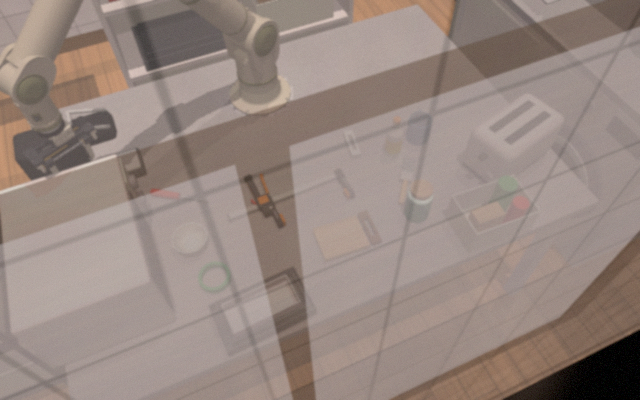

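```bash
cat > h.py <<'E'
import numpy as np, cv2
from scipy.spatial.transform import Rotation as R
from station import state, optics, arm
def cam(n, s=None):
    c=optics.calibration(n); f=200/np.tan(np.radians(c['vertical_fov'])/2)
    if n=='wrist':
        s=s or state(); M=c['tool_from_camera']; T=R.from_quat(s['tcp_rot']).as_matrix()
        return f,c['cx'],c['cy'],s['ee_pos']+T@M[:3,3],T@M[:3,:3]
    return f,c['cx'],c['cy'],c['eye'],R.from_quat(c['rotation']).as_matrix()
def cast(k,px,z=0.):
    f,cx,cy,e,Q=k; px=np.atleast_2d(px).astype(float)
    d=np.c_[(px[:,0]-cx)/f,-(px[:,1]-cy)/f,-np.ones(len(px))]@Q.T
    return e+d*((z-e[2])/d[:,2])[:,None]
def proj(k,P):
    f,cx,cy,e,Q=k; p=(np.atleast_2d(P)-e)@Q; return np.c_[cx-f*p[:,0]/p[:,2],cy+f*p[:,1]/p[:,2]]
def tri(k1,p1,k2,p2):
    a=cast(k1,p1)[0]-k1[3]; b=cast(k2,p2)[0]-k2[3]; A=np.c_[a,-b]
    t=np.linalg.lstsq(A,k2[3]-k1[3],rcond=None)[0]; q1=k1[3]+a*t[0]; q2=k2[3]+b*t[1]
    return (q1+q2)/2, np.linalg.norm(q1-q2)
def rel(pos,yaw):  # tool down, tool x at yaw: shift and turn in the move's units
    s=state(); T=R.from_quat(s['tcp_rot']); G=R.from_euler('z',yaw)*R.from_quat([1,0,0,0])
    return np.r_[T.inv().apply(np.array(pos)-s['ee_pos'])/.6,(T.inv()*G).as_rotvec()/(np.pi/4)].round(4)
E
python3 - <<'E'
from h import *
k=cam('top')
for n,p,z in [('housing',(390,205),.034),('tail',(427,204),.016),('farjaw',(308,207),.02),('bodypad',(385,181),.016),('gripend',(395,242),.016),('board',(338,140),.02),('end',(308,139),.02),('white',(276,240),.02),('bowl',(469,192),.03),('sd',(466,250),0)]: print(n,cast(k,p,z)[0].round(3))
im=cv2.imread('pics/top0.png')[100:270,220:500]; cv2.imwrite('pics/crop0.png',cv2.resize(im,None,fx=2.8,fy=2.8,interpolation=cv2.INTER_CUBIC))
print(rel([.45,-.12,.30],0))
E
```

```text
housing [ 0.506 -0.166  0.034]
tail [ 0.512 -0.291  0.016]
farjaw [0.5   0.104 0.02 ]
bodypad [ 0.589 -0.152  0.016]
gripend [ 0.386 -0.183  0.016]
board [0.727 0.006 0.02 ]
end [0.731 0.107 0.02 ]
white [0.39  0.208 0.02 ]
bowl [ 0.551 -0.427  0.03 ]
sd [ 0.361 -0.419  0.   ]
[ 6.034e-01 -7.196e-01 -1.360e-01 -1.500e-03  5.000e-04  5.345e-01]
```

View pics/crop0.png

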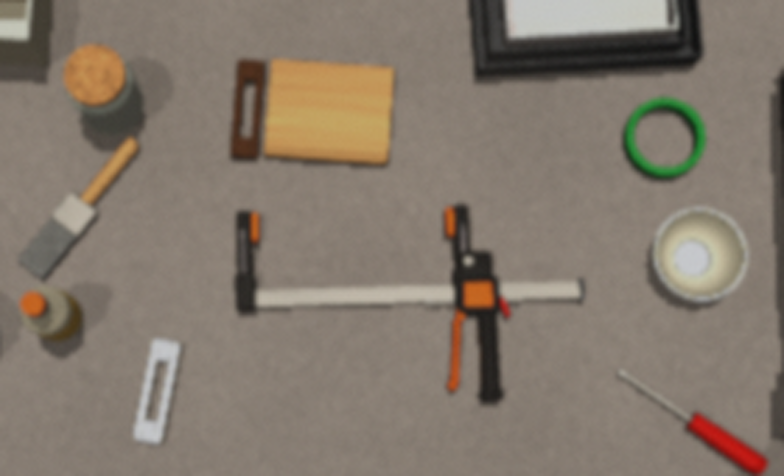

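The clamp is at crop (475,285). The dark slotted end is at top px (308,139) next to the pale board at (338,140). The only look-alike is the white slotted piece at top px (276,240), so I choose the dark one. I move clear of the oven first.

Run:
```python
from h import *
print(rel([.31,-.42,.32],.2), rel([.62,-.08,.30],0))
```

```text
[ 1.865e-01 -3.581e-01 -1.697e-01 -1.500e-03  3.000e-04  2.799e-01] [ 8.893e-01 -6.650e-01 -1.361e-01 -1.500e-03  5.000e-04  5.345e-01]
```

Request:
play_rows([
  [[0.06,-0.12,-0.08,0,0,0.09],[0.12,-0.24,-0.17,0,0,0.18],[0.19,-0.36,-0.17,0,0,0.28],[0.3,-0.42,-0.16,0,0,0.34],[0.42,-0.48,-0.16,0,0,0.4],[0.54,-0.54,-0.15,0,0,0.46],[0.66,-0.6,-0.14,0,0,0.53],[0.78,-0.65,-0.136,0,0,0.5345],[0.889,-0.665,-0.136,0,0,0.5345],[0.889,-0.665,-0.136,0,0,0.5345]],
], jaw=-1, force=10)

```text
t: 1.4
ee_pos: [0.5583, -0.1422, 0.3023]
tcp_rot: [1.0, -0.0, 0.0, 0.0]
contact_force: [1.8, -0.8, -0.4]
grip_width: 0.0934
finger_force: 0.0
```

```bash
cat > shot.py <<'E'
import sys,pickle
from h import *
n=sys.argv[1]; optics.grab_frame('wrist'); optics.grab_frame('wrist')
s=state(); im=optics.grab_frame('wrist'); pickle.dump((cam('wrist',s),im),open(f'{n}.pkl','wb')); cv2.imwrite(f'pics/{n}.png',im[:,:,::-1])
print(s['ee_pos'],abs(s['dq']).max(),s['t'])
E
python3 shot.py w1; python3 -c "
from h import *
print(rel([.66,-.03,.30],0))"
```

```text
[ 0.56126691 -0.13703034  0.30161262] 0.07618867725297261 1.5
[ 0.1696 -0.1829  0.0027 -0.0016  0.0006  0.0076]
```

View pics/w1.png

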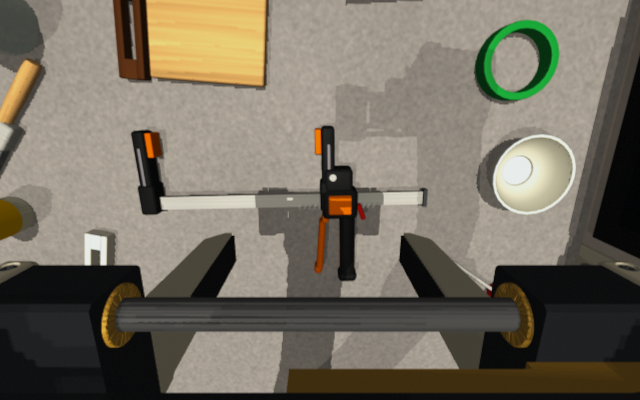

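The clamp housing is at (340,195), the bar runs from (155,202) to (425,198), and the far jaw is at (147,170). The board is at the top left, cut off by the frame, with its end piece at (130,40). I take a second view from further along.

Request:
play_rows([
  [[0.06,-0.06,0,0,0,0],[0.12,-0.12,0,0,0,0.008],[0.17,-0.183,0,0,0,0.008],[0.17,-0.183,0,0,0,0.008],[0.17,-0.183,0,0,0,0.008]],
])

```text
t: 2.17
ee_pos: [0.6583, -0.0358, 0.3019]
tcp_rot: [1.0, -0.004, -0.001, 0.001]
contact_force: [-1.6, -0.6, -0.4]
grip_width: 0.0931
finger_force: 0.0
```

```bash
python3 shot.py w2
```

```text
[ 0.65824846 -0.03621384  0.30235622] 0.004305137284998664 2.275
```

View pics/w2.png

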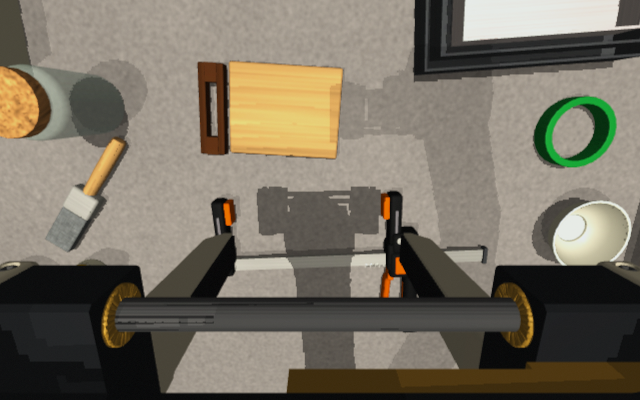

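```bash
cat > meas.py <<'E'
import sys,pickle
from h import *
def masks(im):
    hsv=cv2.cvtColor(im,cv2.COLOR_RGB2HSV); r=cv2.inRange
    return dict(board=r(hsv,(12,80,150),(28,190,255)),end=r(hsv,(0,90,30),(14,255,130)),orange=r(hsv,(3,200,140),(16,255,255)))
def blobs(m,amin=40):
    c,_=cv2.findContours(cv2.morphologyEx(m,cv2.MORPH_CLOSE,np.ones((3,3))),cv2.RETR_EXTERNAL,cv2.CHAIN_APPROX_NONE)
    return sorted([x for x in c if cv2.contourArea(x)>amin],key=cv2.contourArea,reverse=True)
if __name__=='__main__':
  for n in sys.argv[1:]:
    k,im=pickle.load(open(n+'.pkl','rb')); M=masks(im)
    for q in M:
        for c in blobs(M[q])[:6]:
            b=cv2.boundingRect(c)
            if b[1]>300: continue
            eps=cv2.approxPolyDP(c,3,True)[:,0]
            print(n,q,int(cv2.contourArea(c)),b,eps.tolist() if len(eps)<9 else len(eps))
E
python3 meas.py w1 w2
```

```text
w1 board 9261 (146, 0, 120, 86) [[146, 0], [152, 76], [262, 84], [265, 0]]
w1 board 872 (0, 60, 37, 63) [[27, 60], [21, 64], [0, 106], [0, 122], [8, 121], [36, 66]]
w1 end 1296 (113, 0, 33, 80) 11
w1 end 384 (314, 211, 15, 63) [[322, 211], [314, 265], [317, 273], [322, 269], [328, 222]]
w1 end 180 (146, 132, 16, 27) [[146, 132], [151, 134], [153, 158], [147, 157], [161, 155], [158, 133]]
w1 end 70 (357, 203, 9, 17) [[357, 203], [364, 219]]
w1 orange 342 (329, 196, 23, 19) [[350, 197], [330, 197], [330, 213], [350, 214]]
w1 orange 129 (144, 133, 10, 25) [[145, 133], [147, 154], [153, 157], [150, 134]]
w1 orange 119 (315, 129, 6, 25) [[315, 129], [315, 152], [320, 153], [320, 129]]
w1 orange 51 (316, 223, 7, 49) [[322, 223], [317, 271]]
w2 board 9896 (229, 61, 114, 98) [[229, 62], [232, 152], [335, 158], [341, 68]]
w2 board 2102 (0, 67, 39, 72) [[0, 67], [0, 136], [19, 137], [31, 130], [37, 120], [37, 100], [23, 78]]
w2 board 730 (83, 139, 40, 57) [[113, 139], [105, 148], [83, 189], [85, 194], [92, 194], [122, 145]]
w2 end 2322 (198, 62, 30, 93) [[198, 62], [201, 152], [223, 154], [227, 152], [223, 110], [226, 71], [220, 63]]
w2 end 96 (223, 199, 13, 25) [[229, 199], [223, 203], [223, 212], [223, 203], [229, 203], [232, 223], [234, 205]]
w2 end 88 (31, 81, 16, 28) [[35, 81], [31, 84], [34, 92], [42, 92], [37, 98], [41, 100], [40, 108], [46, 97]]
w2 end 71 (380, 266, 10, 32) [[386, 266], [380, 297], [388, 297], [382, 296], [383, 282], [389, 274]]
w2 end 61 (381, 193, 8, 23) [[386, 193], [381, 194], [381, 215]]
w2 orange 107 (223, 203, 9, 23) [[224, 203], [225, 221], [229, 225], [229, 205]]
w2 orange 103 (384, 197, 6, 23) [[389, 197], [384, 201], [386, 219]]
w2 orange 88 (383, 274, 10, 23) [[388, 274], [383, 296], [387, 296], [392, 278]]
w2 orange 84 (395, 257, 11, 18) [[397, 257], [395, 272], [405, 273]]
```

Run:
```python
from h import *; import pickle
k1,_=pickle.load(open('w1.pkl','rb'));k2,_=pickle.load(open('w2.pkl','rb'))
for n,a,b in [('boardcorner',(264,85),(336,158)),('endcorner',(120,78),(201,153)),('bpad',(315,152),(386,219)),('bpad far tip',(315,129),(384,197)),('fpad tip',(145,133),(223,202)),('tail',(427,189),(487,247)),('trig end',(317,272),(380,297)),('hous orange tl',(330,197),(396,257))]:
    p,e=tri(k1,a,k2,b); print(n,p.round(4),round(e,4))
def pr(n,k,px,z): print(n,(cast(k,px,z)*1000).round(1)[:,:2].tolist())
pr('board',k2,[(229,62),(231,153),(337,158),(343,68)],.02)
pr('end',k2,[(198,62),(201,153),(225,155),(226,63)],.02)
pr('bar top edges far/near at c=180..320',k1,[(165,197),(315,193)],.019)
pr('bpad pts z29',k1,[(315,129),(315,152)],.029)
pr('fpad pts z29',k1,[(158,133),(161,155)],.029)
pr('hous orange z34',k1,[(330,197),(350,197),(350,213),(330,213)],.034)
x1=cv2.imread('pics/w1.png')[110:290,110:440]; cv2.imwrite('pics/c1.png',cv2.resize(x1,None,fx=2.4,fy=2.4,interpolation=cv2.INTER_CUBIC))
```

```text
boardcorner [ 0.6669 -0.0646  0.0159] 0.0012
endcorner [0.6746 0.1279 0.0127] 0.0002
bpad [ 0.582  -0.1343  0.039 ] 0.0008
bpad far tip [ 0.6108 -0.1335  0.0241] 0.0004
fpad tip [0.603  0.1017 0.0173] 0.0004
tail [ 0.5268 -0.2975  0.0154] 0.0006
trig end [ 0.3743 -0.1463 -0.0535] 0.0401
hous orange tl [ 0.5156 -0.1561  0.0243] 0.0003
board [[793.3, 76.2], [675.3, 83.2], [667.0, -65.3], [784.9, -72.1]]
end [[793.6, 116.4], [675.6, 125.2], [672.5, 91.8], [792.2, 80.2]]
bar top edges far/near at c=180..320 [[511.6, 84.2], [519.8, -134.3]]
bpad pts z29 [[611.2, -133.7], [580.4, -133.9]]
fpad pts z29 [[603.9, 78.1], [574.2, 77.7]]
hous orange z34 [[518.1, -155.6], [518.4, -183.7], [494.8, -184.6], [494.5, -156.0]]
```

View pics/c1.png

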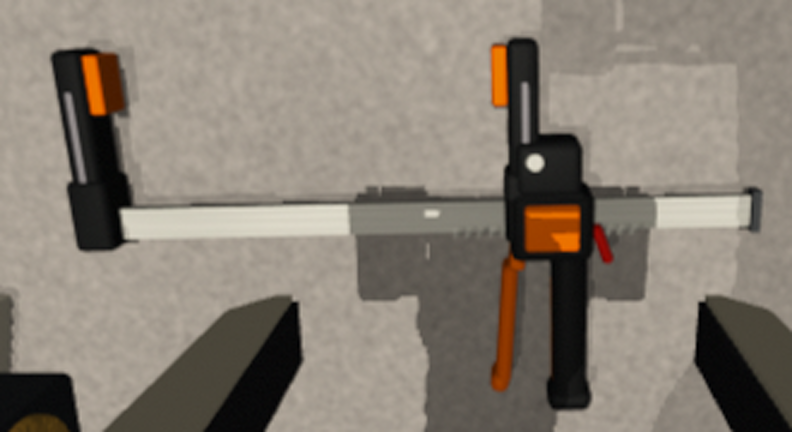

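```bash
python3 -c "
from h import *
print(rel([.540,-.168,.10],.0375),rel([.540,-.168,.007],.0375))"
```

```text
[-1.953e-01  2.214e-01  3.377e-01  1.000e-03  2.000e-04 -5.890e-02] [-1.953e-01  2.213e-01  4.927e-01  1.000e-03  2.000e-04 -5.890e-02]
```

Request:
play_rows([
  [[-0.05,0.06,0.06,0,0,-0.03],[-0.11,0.13,0.14,0,0,-0.059],[-0.16,0.19,0.22,0,0,-0.059],[-0.195,0.221,0.29,0,0,-0.059],[-0.195,0.221,0.338,0,0,-0.059],[-0.195,0.221,0.338,0,0,-0.059],[-0.195,0.221,0.338,0,0,-0.059]],
])

```text
t: 3.2
ee_pos: [0.5421, -0.1661, 0.1007]
tcp_rot: [1.0, 0.02, 0.001, 0.0]
contact_force: [0.3, 0.3, -0.7]
grip_width: 0.0929
finger_force: 0.0
```

```bash
python3 shot.py w3;python3 -c "
from h import *
print(rel([.540,-.168,.007],.0375))"
```

```text
[ 0.54252118 -0.16584483  0.10105833] 0.0062937391377298705 3.3
[-0.0046  0.0035  0.1566  0.0008 -0.0032  0.004 ]
```

View pics/w3.png

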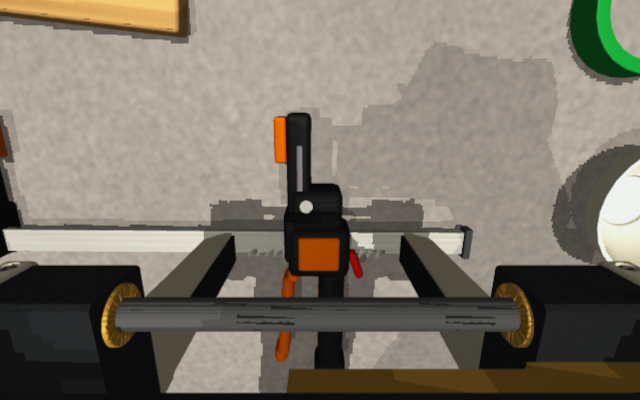

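Run:
```python
from h import *; import pickle
k,im=pickle.load(open('w3.pkl','rb'))
print(proj(k,[[.540,-.168,.034],[.540,-.168,.02],[.5121,-.171,.034]]).round(1))
pr=lambda n,px,z: print(n,(cast(k,px,z)*1000).round(1)[:,:2].tolist())
pr('bpad face',[(275,117),(275,162)],.029); pr('bar front edge',[(20,229),(200,230)],.019);pr('bar rear edge',[(20,251),(200,248)],.019); pr('hous l/r/top',[(287,240),(349,240),(320,184)],.034)
```

```text
[[318.9 214.8]
 [318.7 209.4]
 [321.1 248.4]]
bpad face [[611.4, -133.3], [578.7, -133.5]]
bar front edge [[512.6, 78.1], [517.8, -70.5]]
bar rear edge [[492.6, 82.3], [501.5, -69.5]]
hous l/r/top [[518.2, -143.9], [520.1, -192.6], [564.3, -167.8]]
```

The housing is at (287–349, 184–275). The fingers straddle it, with the bar behind them and the red lever at (356,265) clear, so I descend and grasp the housing.

Request:
play_rows([
  [[0,0.003,0.03,0,-0.003,0.004],[0,0.003,0.07,0,-0.003,0.004],[0,0.003,0.11,0,-0.003,0.004],[0,0.003,0.14,0,-0.003,0.004],[0,0.003,0.156,0,-0.003,0.004],[0,0.003,0.156,0,-0.003,0.004],[0,0.003,0.156,0,-0.003,0.004]],
])

```text
t: 4.22
ee_pos: [0.5418, -0.1678, 0.0064]
tcp_rot: [1.0, 0.018, -0.001, 0.0]
contact_force: [0.3, -0.2, -0.8]
grip_width: 0.0933
finger_force: 0.0
```

Request:
play_rows([
  [[0,0,0,0,0,0],[0,0,0,0,0,0],[0,0,0,0,0,0],[0,0,0,0,0,0],[0,0,0,0,0,0],[0,0,0,0,0,0]],
], jaw=1, force=40)

```text
t: 4.97
ee_pos: [0.5414, -0.1661, 0.0059]
tcp_rot: [1.0, 0.019, -0.001, -0.001]
contact_force: [-0.6, 5.5, 2.8]
grip_width: 0.0456
finger_force: 40.0
```

```bash
python3 -c "
from h import *
print(rel([.564,-.1053,.0065],-.062))"
```

```text
[ 0.0415 -0.0999 -0.001  -0.0017  0.0034  0.1269]
```

Request:
play_rows([
  [[0.004,-0.01,0,0,0,0.013],[0.01,-0.024,0,0,0,0.03],[0.016,-0.04,0,0,0,0.05],[0.023,-0.056,0,0,0,0.07],[0.03,-0.072,0,0,0,0.09],[0.037,-0.088,0,0,0,0.11],[0.0415,-0.1,-0.001,0,0.002,0.127],[0.0415,-0.1,-0.001,0,0.002,0.127],[0.0415,-0.1,-0.001,0,0.002,0.127]],
])

```text
t: 6.1
ee_pos: [0.564, -0.1064, 0.0061]
tcp_rot: [1.0, -0.031, -0.001, -0.0]
contact_force: [-0.4, 0.8, -7.2]
grip_width: 0.0455
finger_force: 40.0
```

```bash
python3 shot.py w4; python3 meas.py w4
python3 - <<'E'
from h import *
im=optics.grab_frame('top'); cv2.imwrite('pics/top4.png',im[:,:,::-1])
E
```

```text
[ 0.56396864 -0.1067787   0.00614937] 0.003508414421877543 6.2
w4 board 10461 (0, 0, 203, 54) [[0, 0], [0, 51], [202, 50], [199, 0]]
w4 orange 1291 (253, 119, 21, 75) [[262, 119], [253, 123], [256, 190], [271, 193], [271, 122]]
```

View pics/w4.png

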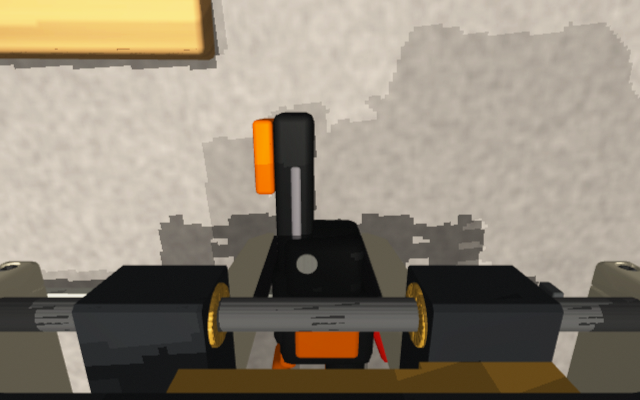

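Run:
```python
from h import *; import pickle
from meas import *
k,im=pickle.load(open('w4.pkl','rb'))
pr=lambda n,px,z,k=k: print(n,(cast(k,px,z)*1000).round(1)[:,:2].tolist())
pr('bpad face',[(253,122),(256,190)],.029); pr('bpad inner',[(271,122),(274,192)],.029); pr('board near edge',[(20,51),(202,50)],.02); pr('right edge',[(200,10),(204,48)],.02)
kt=cam('top'); t0=cv2.imread('pics/top0.png')[:,:,::-1]; t=cv2.imread('pics/top4.png')[:,:,::-1]
for I in (t0,t):
    hsv=cv2.cvtColor(np.ascontiguousarray(I),cv2.COLOR_RGB2HSV); m=cv2.inRange(hsv,(3,150,110),(18,255,255)); m[:160]=0
    for c in blobs(m,4):
        M=cv2.moments(c); b=cv2.boundingRect(c); p=(M['m10']/M['m00'],M['m01']/M['m00']); print(b,np.round(p,1),(cast(kt,p,.029)[0]*1000).round(1))
    # bar line
    g=cv2.inRange(hsv,(0,0,170),(179,60,255)); g[:195]=0; g[212:]=0; g[:,:300]=0; g[:,432:]=0
    q=np.argwhere(g)[:,::-1].astype(np.float32); v=cv2.fitLine(q,cv2.DIST_HUBER,0,.01,.01).ravel()
    P=cast(kt,[v[2:]-30*v[:2],v[2:]+30*v[:2]],.019)*1000; d=P[1]-P[0]; print('bar',len(q),P.round(1).tolist(),np.degrees(np.arctan2(d[0],-d[1])))
    mb=masks(np.ascontiguousarray(I))['board']; c=[c for c in blobs(mb,300) if 300<cv2.boundingRect(c)[0]<330][0]; print(cv2.minAreaRect(c), (cast(kt,cv2.boxPoints(cv2.minAreaRect(c)),.02)*1000).round(1)[:,:2].tolist())
cv2.imwrite('pics/c4.png',cv2.resize(np.ascontiguousarray(t[110:260,270:450,::-1]),None,fx=4,fy=4,interpolation=cv2.INTER_CUBIC))
```

```text
bpad face [[635.7, -83.9], [605.2, -81.7]]
bpad inner [[635.2, -91.7], [603.7, -89.9]]
board near edge [[671.8, 16.0], [667.3, -63.4]]
right edge [[682.8, -65.1], [668.0, -64.4]]
(606, 377, 34, 23) [622.7 388.5] [ -66.6 -886.6   29. ]
(386, 200, 11, 10) [390.7 204.9] [ 507.  -168.8   29. ]
(380, 211, 6, 28) [382.3 225.4] [ 439.  -140.8   29. ]
(228, 205, 8, 8) [231.4 208.4] [492.8 356.4  29. ]
(379, 174, 4, 10) [380.3 178.7] [ 594.1 -135.4   29. ]
(310, 176, 3, 10) [310.8 180.8] [586.1  95.4  29. ]
bar 439 [[505.4, 17.5, 19.0], [512.2, -181.3, 19.0]] 1.939807438792892
((337.0837707519531, 138.82740783691406), (44.030677795410156, 34.12733840942383), 4.085616588592529) [[677.9, 86.5], [795.9, 79.4], [785.4, -69.6], [667.8, -61.2]]
(606, 377, 34, 23) [622.7 388.5] [ -66.6 -886.6   29. ]
(228, 205, 8, 8) [231.5 208.3] [493.  356.2  29. ]
(295, 162, 3, 10) [295.9 166.2] [635.3 145.5  29. ]
bar 59 [[541.2, 133.0, 19.0], [535.6, -66.6, 19.0]] -1.6006001173816593
((337.42364501953125, 138.8568115234375), (44.72135925292969, 34.194637298583984), 3.945185899734497) [[677.6, 86.3], [795.8, 79.6], [785.6, -71.8], [667.6, -63.6]]
```

View pics/c4.png

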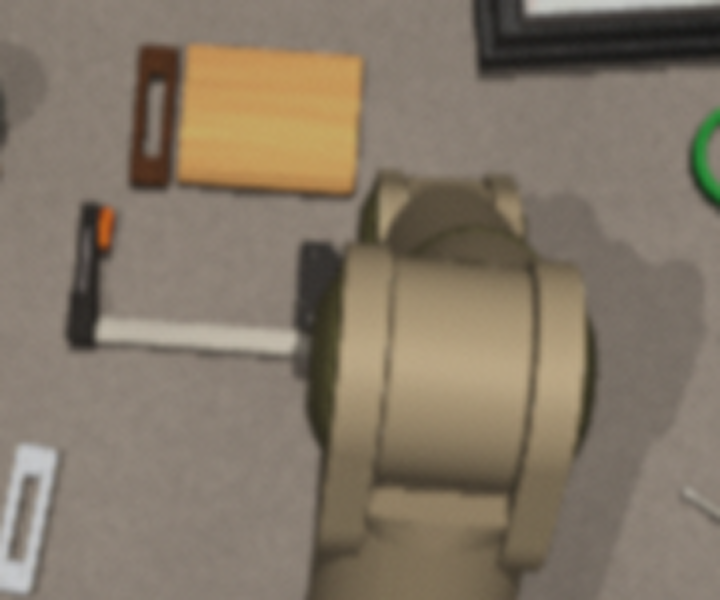

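```bash
python3 -c "
from h import *
print(rel([.664,-.113,.0065],-.062))"
```

```text
[ 0.1671 -0.0005 -0.0006  0.0002  0.0013 -0.0015]
```

Request:
play_rows([
  [[0.015,0,0,0,0,0],[0.035,0,0,0,0,0],[0.055,0,0,0,0,0],[0.075,0,0,0,0,0],[0.095,0,0,0,0,0],[0.115,0,0,0,0,0],[0.135,0,0,0,0,0],[0.155,0,0,0,0,0],[0.167,0,0,0,0,0],[0.167,0,0,0,0,0]],
])

```text
t: 7.55
ee_pos: [0.6648, -0.1131, 0.0063]
tcp_rot: [0.999, -0.032, 0.0, 0.0]
contact_force: [0.7, -0.8, -6.5]
grip_width: 0.046
finger_force: 40.0
```

```bash
python3 shot.py w5; python3 meas.py w5
python3 - <<'E'
from h import *
from meas import *
im=optics.grab_frame('top'); kt=cam('top')
hsv=cv2.cvtColor(im,cv2.COLOR_RGB2HSV); m=cv2.inRange(hsv,(3,150,110),(18,255,255)); m[:110]=0
for c in blobs(m,4):
    M=cv2.moments(c); b=cv2.boundingRect(c); p=(M['m10']/M['m00'],M['m01']/M['m00']); print(b,(cast(kt,p,.029)[0]*1000).round(1))
c=[c for c in blobs(masks(im)['board'],300) if 300<cv2.boundingRect(c)[0]<330][0]; print((cast(kt,cv2.boxPoints(cv2.minAreaRect(c)),.02)*1000).round(1)[:,:2].tolist())
a=optics.grab_frame('wrist'); t=cv2.resize(im[90:240,270:430],None,fx=2.5,fy=2.5,interpolation=cv2.INTER_CUBIC)
cv2.imwrite('pics/v5.png',np.hstack([cv2.resize(t,(400,375)),cv2.resize(a[:300,60:380],(400,375))])[:,:,::-1])
E
```

```text
[ 0.66425866 -0.11319195  0.0063584 ] 0.006073020090594837 7.65
w5 board 52330 (0, 6, 219, 254) [[0, 6], [0, 258], [190, 258], [186, 232], [216, 233], [218, 225], [199, 8]]
w5 board 118 (195, 245, 25, 8) [[195, 246], [201, 252], [219, 250], [210, 245]]
w5 orange 1293 (253, 119, 22, 75) [[262, 119], [253, 123], [256, 189], [271, 193], [272, 124]]
(606, 377, 34, 23) [ -66.7 -886.8   29. ]
(244, 118, 20, 19) [770.1 290.8  29. ]
(228, 205, 8, 8) [492.8 356.4  29. ]
(297, 133, 4, 10) [733.  138.8  29. ]
[[677.9, 86.5], [796.1, 79.4], [785.7, -69.6], [667.8, -61.2]]
```

View pics/v5.png

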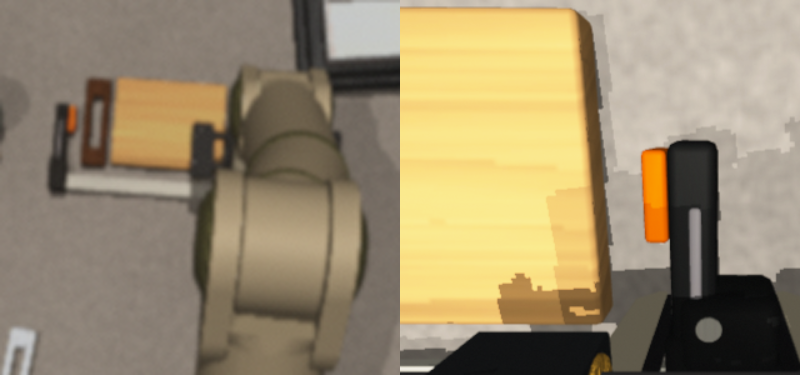

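The pads now flank the board: body pad about 20 mm off its edge, far pad about 14 mm off the end piece, and the board has not moved. I open just enough to clear the board, lift, and go to the pistol grip.

Request:
play_rows([
  [[0,0,0,0,0,0],[0,0,0,0,0,0],[0,0,0,0,0,0],[0,0,0,0,0,0]],
], jaw=-0.2, force=10)

```text
t: 8.3
ee_pos: [0.6641, -0.1131, 0.0065]
tcp_rot: [1.0, -0.031, -0.0, 0.0]
contact_force: [0.2, -0.4, 1.0]
grip_width: 0.056
finger_force: 0.0
```

Request:
play_rows([
  [[0,0,-0.02,0,0,0],[0,0,-0.06,0,0,0],[0,0,-0.11,0,0,0],[0,0,-0.16,0,0,0],[-0.06,0,-0.18,0,0,0],[-0.13,0,-0.18,0,0,0],[-0.18,0,-0.18,0,0,0],[-0.18,0,-0.18,0,0,0]],
])

```text
t: 9.3
ee_pos: [0.5545, -0.1064, 0.1155]
tcp_rot: [1.0, -0.032, -0.001, 0.0]
contact_force: [0.6, -0.4, -0.5]
grip_width: 0.056
finger_force: 0.0
```

```bash
python3 shot.py w6; python3 meas.py w6;python3 -c "
from h import *
print(rel([.5544,-.1067,.005],-.063))"
```

```text
[ 0.55736789 -0.10636297  0.11527584] 0.019374189272944008 9.4
w6 board 13241 (43, 0, 209, 68) [[43, 0], [60, 66], [251, 64], [248, 0]]
w6 end 3218 (0, 0, 57, 75) 12
w6 end 75 (279, 6, 12, 11) [[289, 6], [279, 8], [283, 16], [290, 16]]
w6 end 68 (285, 152, 14, 94) [[298, 152], [291, 237], [285, 245], [293, 231]]
w6 orange 1642 (302, 94, 45, 40) [[303, 94], [304, 132], [344, 131], [344, 94]]
w6 orange 971 (278, 137, 25, 108) 9
w6 orange 44 (277, 0, 13, 8) [[277, 0], [279, 7], [289, 4], [289, 0], [286, 4]]
[-0.0058  0.0009  0.1834  0.0002 -0.0015  0.0004]
```

View pics/w6.png

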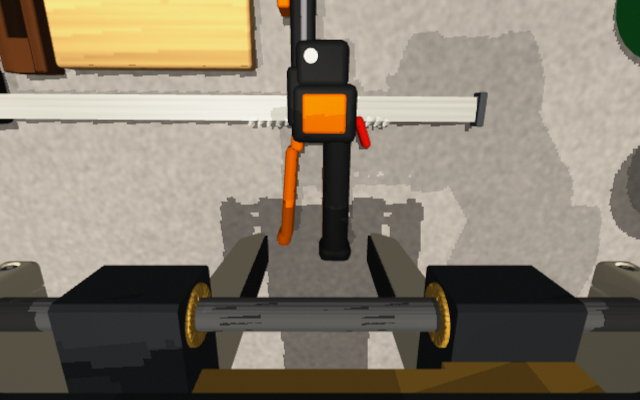

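Run:
```python
from h import *; import pickle
k,im=pickle.load(open('w6.pkl','rb'))
pr=lambda n,px,z: print(n,(cast(k,px,z)*1000).round(1)[:,:2].tolist())
pr('grip L,R r150/r220, heel',[(323,150),(349,150),(324,220),(349,220),(335,259)],.030)
pr('trig outer r170,r235',[(287,170),(279,238)],.028)
pr('bar front/rear',[(100,95),(275,96),(100,120),(240,121)],.019); pr('badge c',[(324,113)],.034)
pr('hous',[(291,110),(356,110),(325,40)],.034);pr('board',[(60,66),(251,68)],.02)
print(proj(k,[.5544,-.1067,.03]))
```

```text
grip L,R r150/r220, heel [[601.7, -114.4], [600.4, -134.7], [543.7, -111.9], [542.4, -132.7], [507.6, -119.4]]
trig outer r170,r235 [[587.3, -84.7], [529.2, -72.7]]
bar front/rear [[653.9, 56.8], [644.7, -79.5], [635.2, 61.5], [627.5, -49.8]]
badge c [[629.6, -116.7]]
hous [[633.3, -92.3], [630.3, -140.6], [679.3, -120.2]]
board [[676.4, 81.4], [666.0, -63.3]]
[[316.9282258  208.13252169]]
```

Request:
play_rows([
  [[-0.006,-0.001,0,0,0,0],[-0.006,-0.001,0,0,0,0],[-0.006,-0.001,0.03,0,0,0],[-0.006,-0.001,0.07,0,0,0],[-0.006,-0.001,0.11,0,0,0],[-0.006,-0.001,0.15,0,0,0],[-0.006,-0.001,0.182,0,0,0],[-0.006,-0.001,0.182,0,0,0],[-0.006,-0.001,0.182,0,0,0]],
], jaw=-0.7, force=15)

```text
t: 10.58
ee_pos: [0.553, -0.1055, 0.0056]
tcp_rot: [1.0, -0.031, -0.0, 0.0]
contact_force: [0.2, -0.3, -0.1]
grip_width: 0.0791
finger_force: 0.0
```

Request:
play_rows([
  [[0,0,0,0,0,0],[0,0,0,0,0,0],[0,0,0,0,0,0]],
], jaw=-0.29)

```text
t: 10.95
ee_pos: [0.553, -0.1055, 0.0056]
tcp_rot: [1.0, -0.031, -0.0, 0.0]
contact_force: [0.0, 0.3, 0.8]
grip_width: 0.0605
finger_force: 0.0
```

Request:
play_rows([
  [[0,0.005,0,0,0,0],[0,0.011,0,0,0,0],[0,0.015,0,0,0,0],[0,0.015,0,0,0,0],[0,0.015,0,0,0,0]],
], jaw=1, force=15)

```text
t: 11.58
ee_pos: [0.5516, -0.1149, 0.0052]
tcp_rot: [1.0, -0.032, -0.001, 0.0]
contact_force: [-3.0, -0.6, 4.6]
grip_width: 0.0374
finger_force: 15.3
```

Request:
play_rows([
  [[0,-0.005,0,0,0,0],[0,-0.011,0,0,0,0],[0,-0.015,0,0,0,0],[0,-0.015,0,0,0,0]],
], jaw=-0.34)

```text
t: 12.08
ee_pos: [0.5531, -0.1051, 0.0052]
tcp_rot: [1.0, -0.031, -0.0, 0.0]
contact_force: [-0.2, 0.0, -0.3]
grip_width: 0.062
finger_force: 0.0
```

Request:
play_rows([
  [[0,0.005,0,0,0,0],[0,0.011,0,0,0,0],[0,0.015,0,0,0,0],[0,0.015,0,0,0,0],[0,0.015,0,0,0,0]],
], jaw=1)

```text
t: 12.7
ee_pos: [0.5516, -0.1151, 0.0051]
tcp_rot: [0.999, -0.032, -0.001, 0.0]
contact_force: [-2.8, -2.3, -0.5]
grip_width: 0.0373
finger_force: 15.2
```

```bash
cat > chk.py <<'E'
from h import *
from meas import *
im=optics.grab_frame('top'); kt=cam('top')
hsv=cv2.cvtColor(im,cv2.COLOR_RGB2HSV); m=cv2.inRange(hsv,(3,150,110),(18,255,255)); m[:110]=0
for c in blobs(m,4):
    M=cv2.moments(c); b=cv2.boundingRect(c); p=(M['m10']/M['m00'],M['m01']/M['m00'])
    if 280<p[0]<420: print(b,(cast(kt,p,.029)[0]*1000).round(1))
c=[c for c in blobs(masks(im)['board'],300) if 300<cv2.boundingRect(c)[0]<330][0]; print((cast(kt,cv2.boxPoints(cv2.minAreaRect(c)),.02)*1000).round(1)[:,:2].tolist())
e=cv2.inRange(hsv,(0,60,20),(14,255,110)); e[:110]=0; e[165:]=0; e[:,:285]=0; e[:,325:]=0
c=blobs(e,20)[0]; print('end',(cast(kt,cv2.boxPoints(cv2.minAreaRect(c)),.02)*1000).round(1)[:,:2].tolist())
s=state(); print(s['t'],s['grip_width'],s['finger_force'])
a=optics.grab_frame('wrist'); t=cv2.resize(im[100:230,270:430],None,fx=2.5,fy=2.5,interpolation=cv2.INTER_CUBIC)
import sys; cv2.imwrite(sys.argv[1],np.hstack([cv2.resize(t,(400,325)),cv2.resize(a[:260,:],(400,325))])[:,:,::-1])
E
python3 chk.py pics/v7.png
```

```text
(301, 133, 4, 10) [733.1 123.9  29. ]
(366, 137, 4, 10) [720.4 -92.8  29. ]
[[678.4, 86.2], [796.6, 78.5], [785.3, -69.9], [667.4, -60.9]]
end [[792.8, 143.1], [799.8, 84.8], [672.1, 69.3], [665.1, 126.9]]
12.75 0.037422268856446936 15.135402884334326
```

View pics/v7.png

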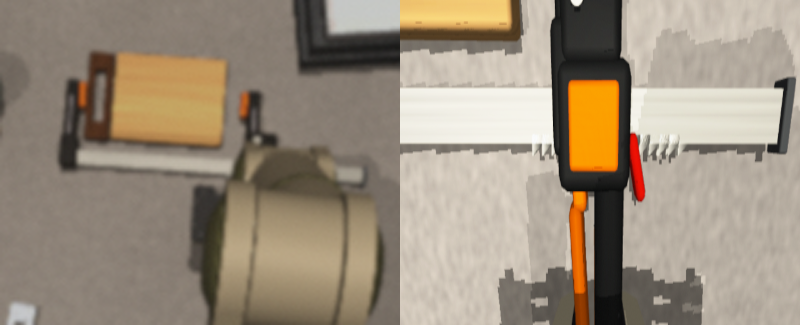

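Request:
play_rows([
  [[0,-0.005,0,0,0,0],[0,-0.011,0,0,0,0],[0,-0.015,0,0,0,0],[0,-0.015,0,0,0,0]],
], jaw=-0.34)

```text
t: 13.3
ee_pos: [0.5531, -0.1049, 0.0053]
tcp_rot: [1.0, -0.031, -0.0, -0.0]
contact_force: [0.5, -0.7, 0.3]
grip_width: 0.0618
finger_force: 0.0
```

Request:
play_rows([
  [[0,0.005,0,0,0,0],[0,0.011,0,0,0,0],[0,0.015,0,0,0,0],[0,0.015,0,0,0,0],[0,0.015,0,0,0,0]],
], jaw=1)

```text
t: 13.92
ee_pos: [0.5518, -0.1152, 0.0052]
tcp_rot: [0.999, -0.032, -0.001, 0.0]
contact_force: [-1.8, -3.1, 0.1]
grip_width: 0.0372
finger_force: 15.3
```

Request:
play_rows([
  [[0,-0.005,0,0,0,0],[0,-0.011,0,0,0,0],[0,-0.015,0,0,0,0],[0,-0.015,0,0,0,0]],
], jaw=-0.34)

```text
t: 14.42
ee_pos: [0.5531, -0.1048, 0.0052]
tcp_rot: [1.0, -0.031, -0.0, -0.0]
contact_force: [0.5, 0.4, -0.3]
grip_width: 0.0624
finger_force: 0.0
```

Request:
play_rows([
  [[0,0.005,0,0,0,0],[0,0.011,0,0,0,0],[0,0.015,0,0,0,0],[0,0.015,0,0,0,0],[0,0.015,0,0,0,0]],
], jaw=1)

```text
t: 15.05
ee_pos: [0.5518, -0.1152, 0.0051]
tcp_rot: [0.999, -0.032, -0.001, 0.0]
contact_force: [-1.8, -2.8, -1.3]
grip_width: 0.0374
finger_force: 15.3
```

```bash
python3 chk.py pics/v8.png
```

```text
(305, 134, 4, 10) [731.9 112.5  29. ]
(365, 137, 4, 10) [719.7 -90.7  29. ]
[[677.3, 75.8], [795.5, 70.8], [787.8, -79.9], [669.9, -73.5]]
end [[791.6, 128.7], [794.8, 77.3], [672.1, 69.3], [668.9, 120.2]]
15.1 0.037586222578410954 15.311322568450123
```

Request:
play_rows([
  [[0,-0.005,0,0,0,0],[0,-0.011,0,0,0,0],[0,-0.015,0,0,0,0],[0,-0.015,0,0,0,0]],
], jaw=-0.34)

```text
t: 15.65
ee_pos: [0.553, -0.1049, 0.0053]
tcp_rot: [1.0, -0.031, -0.0, -0.0]
contact_force: [-0.7, 0.3, 0.1]
grip_width: 0.0623
finger_force: 0.0
```

Request:
play_rows([
  [[0,0.005,0,0,0,0],[0,0.011,0,0,0,0],[0,0.015,0,0,0,0],[0,0.015,0,0,0,0],[0,0.015,0,0,0,0]],
], jaw=1)

```text
t: 16.27
ee_pos: [0.5518, -0.1152, 0.0051]
tcp_rot: [0.999, -0.032, -0.001, 0.0]
contact_force: [-2.1, -1.7, 0.7]
grip_width: 0.0379
finger_force: 15.4
```

Request:
play_rows([
  [[0,-0.005,0,0,0,0],[0,-0.011,0,0,0,0],[0,-0.015,0,0,0,0],[0,-0.015,0,0,0,0]],
], jaw=-0.34)

```text
t: 16.77
ee_pos: [0.5531, -0.1049, 0.0053]
tcp_rot: [1.0, -0.031, -0.0, -0.0]
contact_force: [0.4, -0.3, 0.3]
grip_width: 0.0619
finger_force: 0.0
```

Request:
play_rows([
  [[0,0.005,0,0,0,0],[0,0.011,0,0,0,0],[0,0.015,0,0,0,0],[0,0.015,0,0,0,0],[0,0.015,0,0,0,0]],
], jaw=1)

```text
t: 17.4
ee_pos: [0.552, -0.1137, 0.0052]
tcp_rot: [1.0, -0.03, -0.001, -0.0]
contact_force: [-1.1, 5.5, 0.2]
grip_width: 0.0459
finger_force: 15.4
```

```bash
python3 chk.py pics/v9.png
```

```text
(364, 137, 4, 10) [721.  -86.6  29. ]
(307, 135, 4, 10) [726.5 103.4  29. ]
[[676.7, 66.6], [794.8, 63.8], [790.1, -87.4], [672.2, -83.1]]
end [[792.3, 116.8], [793.9, 70.5], [672.1, 65.9], [670.5, 111.7]]
17.45 0.045886499963849185 15.43857917189598
```

The trigger now stops short at 45.9 mm, so the jaw bears. I firm the squeeze to 20 N and let it settle.

Request:
play_rows([
  [[0,0,0,0,0,0],[0,0,0,0,0,0],[0,0,0,0,0,0],[0,0,0,0,0,0],[0,0,0,0,0,0],[0,0,0,0,0,0],[0,0,0,0,0,0],[0,0,0,0,0,0]],
], jaw=1, force=20)

```text
t: 18.5
ee_pos: [0.552, -0.1141, 0.0051]
tcp_rot: [1.0, -0.031, -0.001, -0.0]
contact_force: [-0.4, 5.0, 1.8]
grip_width: 0.0449
finger_force: 20.6
```

```bash
python3 chk.py pics/v10.png
python3 - <<'E'
from h import *
im=optics.grab_frame('top'); print(im[139,296:336].tolist())  # row across pad, end piece, joint, board
E
```

```text
(364, 137, 4, 10) [720.7 -86.7  29. ]
(307, 135, 4, 10) [726.2 103.6  29. ]
[[676.8, 66.5], [795.0, 63.6], [790.1, -87.4], [672.2, -83.1]]
end [[791.6, 119.0], [794.7, 70.7], [672.1, 62.5], [669.1, 110.4]]
18.55 0.04454450229641674 20.61362579447632
[[137, 127, 115], [138, 127, 117], [139, 127, 117], [139, 128, 117], [137, 125, 115], [122, 112, 103], [84, 76, 69], [56, 51, 47], [52, 49, 46], [45, 41, 38], [52, 39, 33], [108, 57, 29], [170, 86, 31], [175, 89, 31], [122, 63, 27], [79, 46, 28], [73, 48, 34], [83, 68, 57], [112, 101, 92], [132, 121, 111], [130, 118, 107], [103, 89, 78], [83, 60, 46], [80, 52, 32], [120, 90, 53], [175, 139, 83], [195, 157, 94], [196, 158, 94], [196, 159, 94], [197, 159, 96], [196, 159, 95], [197, 160, 96], [197, 160, 97], [196, 160, 95], [196, 159, 95], [196, 161, 96], [197, 162, 96], [197, 161, 96], [196, 162, 96], [197, 163, 98]]
```

```bash
python3 -c "
from station import arm
print(arm.job_done())"
```

```text
the job is handed in; nothing more can be done
None
```

I handed the job in at about 18.6 s with the clamp round the board, the glued joint measuring closed and the trigger still squeezed at about 20 N (roughly 36 N at the pads); no verdict came back, and I viewed 12 pictures, over the limit of 10, so the final state was checked by measurement only.

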